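# Gauge the nip gap with a taper feeler

### The arm

A 6-joint arm with a two-finger parallel gripper is mounted at the origin on a cart in front of the work surface, level with it; the furniture and walls round the work are solid. World frame = base frame: x ahead of the robot, y to its left, z up, the work surface at z = 0. Lengths are in mm, angles in rad, forces in N, time in s.
With the tool pointing down it reaches from about 275 to 750 mm from the base axis. Payload 10.2 kg.
Tool frame: the origin (TCP) lies at the very end of the fingers, on their centre line; the grasp point (between the pads) lies 19 mm behind it; z points along the fingers, y is the line along which they close (so a half turn about z gives the same grasp; the last joint's range is limited). The gripper opens to 85 mm and grips with 20 to 120 N. Pads are 22 mm wide; open, the fingers measure 114 mm over their backs; the gripper's body (76 mm by 85 mm) begins 54 mm behind the grasp point. The pads swing forward as they close: fully open they stand 13 mm farther back than shut.
Start: joints at [-1.513, 0.313, 1.498, -0, 1.331, -0.223], TCP at [145.477, -504.448, 200.394] pointing down, gripper open.
Joint ranges: [-2.94, 2.94], [-0.97, 2.17], [0.19, 2.56], [-1.23, 4.37], [0.02, 3.11], [-2.88, 2.88]. Speed limits (rad/s): [2.39, 2.39, 3.01, 3.14, 3.14, 3.14].

### API

Orientations are given as a unit quaternion [w, x, y, z].
In Python, from rig import ctrl gives the robot as it stands.
- The arm moves only by the shell command python3 -m inch 'ROWS' [OPENING] [FORCE]. ROWS is text: rows parted by semicolons, each of 6 numbers parted by spaces: the shift along the tool's x, y, z in mm, then the turn, a rotation vector about the tool's x, y, z in units of 6 degrees (1.0 is 6 degrees). A call has exactly 10 rows; each row shifts and turns the commanded pose from where the row before left it, along the tool's axes as they then stand; what a row does not reach is not made up. A row lasts 1/12 s, in which the tool goes at most 41.7 mm and 7.16 degrees, less where a joint would pass 70% of its speed; a pose out of reach is approached as far as the arm can. A call with a gripper value outside its range is refused whole. OPENING is the opening, from 0 (shut) to 1 (fully open), set as the call begins (- or left out, the last holds). The fingers move at their own pace and stop on an object; FORCE is the grip in N (left out, the last holds). Time passes only in rows, so rows that do not move let the fingers close, or fill a call up. It gives the time, the measured TCP pose, the force, the opening and the grip force at its end, in the units of the state.
- ctrl.sense(): the state, without advancing time (a new reading comes with each control period).
- ctrl.capture(name): name is "scene" or "side" or "wrist"; returns a dict with "image" (400x640x3 uint8, red, green, blue), "intrinsics" (3x3 intrinsics, pixels), "rvec" (rotation vector, rad) and "tvec" (3), from world to camera coordinates, as OpenCV has them. Camera axes: x right, y down, z forward; pixel columns grow to the right and rows downward; lengths in mm; the calibration is good to about 2 mm. A picture is of the moment at which its call begins. There is no depth.
- ctrl.finish_job(): hands the job in; it is judged then, once.
The state is a dict: "time_s": time; "joints": joint angles; "dq": joint speeds; "tau": joint torques, N m; "eef_pos": TCP position; "ee_rot": TCP orientation; "force": force on the tool from outside, world axes, zero at the start; "wrist_torque": the same for the moment, N m; "grip_width": opening from 0.0 (shut) to 1.0 (fully open); "grip_force": force on a finger pad.
Only numpy, scipy, OpenCV 4.12 (cv2) and the standard library are available. Lean on these libraries where they do the work, as an engineer would, in place of code of your own. Each camera call takes 0.05 s, during which the arm holds its last target. There are 200 camera calls.

### The job

Pick up the blue-handled taper feeler gauge and, holding it by the handle, slide its thin end flat along the bed of the nip stand, straight and centred, into the gap under the steel roller until you feel it drag firmly, with a push of about 8 N; do not force it beyond 15 N. Then let go and leave it there, gripped in the gap and lying flat on the bed so that the scale can be read, without disturbing the jar, the oil bottle, the brass weight or the marker.

Things in the scene. Friction and masses are not known exactly. Their poses are not given: they have to be found in the camera images.
- taper_gauge: Taper feeler gauge, 155 mm long, about 0.12 kg, lying loose and flat on the cart. Origin: centre of the underside of its blue handle (60 x 22 x 30 mm in x, y, z; x -30 to +30 mm) with a finger guard 40 mm wide, 32 mm high near its front (x 20 to 25 mm); +x points along the 19 mm wide steel blade to its thin tip at x = +125 mm, z up. Blade, guard and handle share one flat underside.
- gauge_tip (a point): Middle of the lower edge of the gauge's thin tip. The top of the blade slopes: 3 mm thick at the tip, 1 mm more for every 10 mm back, 11 mm thick from 80 mm behind the tip to the handle. The slope is so low that it wedges itself and stays in the gap when released. Dark scale lines every 10 mm.
- nip_stand: Fixed nip stand. Origin on the cart surface under the middle of its steel roller; the gauge enters along +x from the apron on the robot's side, z up. Grey base 180 x 130 x 12 mm (x -125 to +55 mm); on it an aluminium bed 64 mm wide, x -120 to +45 mm, flat top 30 mm above the cart; grey cheeks at y = +-44 to 56 mm, x +-23 mm, with black caps, 101 mm high.
- nip_line (a point): Point on the bed's top straight under the middle of the roller. The roller (28 mm diameter, 70 mm long, along y, does not turn) leaves a gap over the bed that differs every time, 5 to 9.5 mm, and is not measured: only the gauge's drag tells it. Once the blade touches, the push grows by several N per mm of further travel.
- screw_jar: White screw jar with a black lid, 59 mm across, 64 mm high; origin at the centre of its underside. Bystander.
- oil_dropper: Beige oil bottle with a red spout, 36 mm across, 97 mm high; origin at the centre of its underside. Bystander.
- brass_weight: Brass weight with a neck, 45 mm across, 53 mm high; origin at the centre of its underside. Bystander.
- marker_blue: White marker with a blue cap, 135 mm long, 14 mm thick, lying along its y axis; origin at the centre of its underside. Bystander.

How it is judged (in metres and radians):
On the way, in this order (a step that is already met when the one before it is completed fails the run):
1. the gauge, held in the fingers, has its thin end under the roller (x of gauge_tip in the frame of nip_line above 0.004 m and z of gauge_tip in the frame of nip_line below 0.006 m and contact force between the fingers and taper_gauge above 1 N and y of gauge_tip in the frame of nip_line between -0.02 and 0.02 m), for 0.1 s.
2. the held gauge drags in the gap (x of gauge_tip in the frame of nip_line above 0.014 m and contact force between taper_gauge and nip_stand above 3.5 N and contact force between the fingers and taper_gauge above 1 N), for 0.2 s.
At the end, for the whole second after the job is handed in: The gauge is released, at rest, gripped between roller and bed (stand's contact forces on it add up to over 3.5 N), its tip over 14 mm beyond the roller's line and within 12 mm of the middle, the gauge within 8 degrees of straight and within 3.4 degrees of flat (x of gauge_tip in the frame of nip_line above 0.014 m and y of gauge_tip in the frame of nip_line between -0.012 and 0.012 m and angle between the x axis of taper_gauge and the x axis of nip_stand, either way round below 0.14 rad and angle between taper_gauge's own z axis and vertical below 0.06 rad and contact force between taper_gauge and nip_stand above 3.5 N and linear speed of taper_gauge below 0.01 m/s); the robot touches nothing.
It fails at once if the gauge is forced against the nip stand (contact forces on roller and bed adding up to more than 38 N; a push of 15 N stays below) (contact force between taper_gauge and nip_stand above 38 N).
It fails at once if the robot itself strikes the nip stand (more than 10 N) (contact force between the arm and nip_stand above 10 N).
It fails at once if a bystander is moved more than 20 mm (distance of any of screw_jar, oil_dropper, brass_weight, marker_blue from where it was at the start of the episode above 0.02 m).
It also fails if it takes over 48 s, if anything falls off the work surface, if the arm or the gripper's body presses on something with over 40 N, if the wrist force passes 120 N, or if a joint passes its speed limit or range.

## Working session

There is one attempt and no reset: what is moved stays moved. The work goes in short steps, Python scripts to look and compute and a shell command to move; the robot and the scene stay as the last step left them, time stands still between calls to the robot, and variables do not carry over. Pictures are saved under pics/ and viewed, at most 13 in all, crops included, and the job is handed in when it is done.

```bash
mkdir -p pics; cat > h.py <<'E'
import numpy as np, cv2
from rig import ctrl
def cap(n,f=None):
    c=ctrl.capture(n)
    if f: cv2.imwrite('pics/'+f,cv2.cvtColor(c['image'],cv2.COLOR_RGB2BGR))
    return c
def ray(c,u,v,z):
    R=cv2.Rodrigues(np.array(c['rvec'],float))[0];t=np.array(c['tvec'],float).ravel()
    K=np.array(c['intrinsics']);d=R.T@np.linalg.solve(K,[u,v,1.]);o=-R.T@t
    return o+d*(z-o[2])/d[2]
def proj(c,p):
    return cv2.projectPoints(np.array(p,float).reshape(-1,3),np.array(c['rvec'],float),np.array(c['tvec'],float),np.array(c['intrinsics'],float),None)[0].reshape(-1,2)
E
python3 - <<'E'
from h import *
import pickle
d={}
for n in("scene","side","wrist"):
    d[n]=cap(n,n+'0.png')
    R=cv2.Rodrigues(np.array(d[n]['rvec'],float))[0];print(n,(-R.T@np.array(d[n]['tvec']).ravel()).round())
pickle.dump(d,open('d0.pkl','wb'))
s=ctrl.sense();print({k:np.round(v,3) for k,v in s.items()})
E
```

```text
scene [165. 549. 884.]
side [206. 980. 608.]
wrist [ 214. -485.  374.]
{'time_s': np.float64(0.15), 'joints': array([-1.513,  0.313,  1.498, -0.   ,  1.331, -0.223]), 'dq': array([-0.   , -0.001, -0.004,  0.001, -0.002,  0.001]), 'tau': array([ 2.0000e-03, -4.1237e+01, -2.5980e+01, -0.0000e+00,  3.0000e-03,
       -0.0000e+00]), 'eef_pos': array([ 145.477, -504.231,  199.995]), 'ee_rot': array([-0.  ,  0.99,  0.14,  0.  ]), 'force': array([ 0.135, -0.303,  0.454]), 'wrist_torque': array([-0.025, -0.077, -0.001]), 'grip_force': np.float64(0.0), 'grip_width': np.float64(0.999)}
```

View pics/scene0.png

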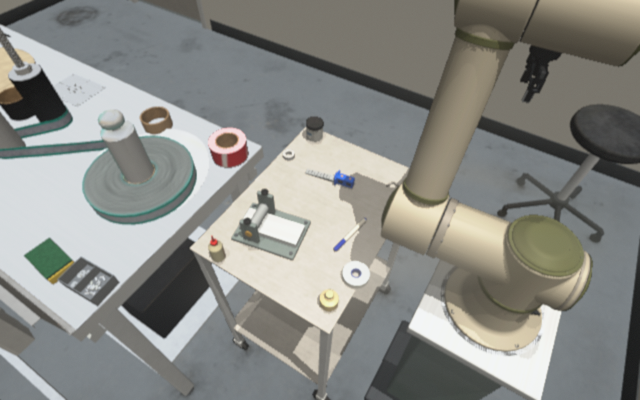

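View pics/side0.png

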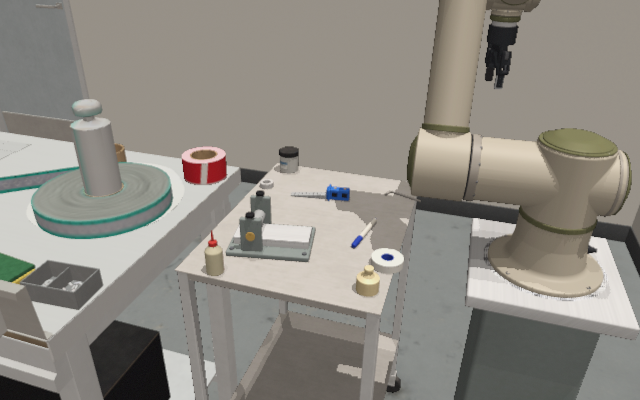

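The scene view shows the stand at (270,230), the gauge with its handle at (345,180) and tip near (307,173), the marker at (350,235), the weight at (329,299), the oil bottle at (217,248) and the jar at (314,128). The side view agrees.

```bash
python3 - <<'E'
from h import *
import pickle
d=pickle.load(open('d0.pkl','rb'))
c=d['scene']
for n,u,v,z in [('handle',345,180,25),('guard',336,178,16),('tip',307,173,1),('jar',314,128,60),('oil',217,255,0),('wt',329,303,0),('mk1',336,247,7),('mk2',365,220,7),('rollL',246,233,55),('capN',266,195,100),('capF',249,222,100),('ring',288,155,0),('disc',355,273,5)]:
    print(n,ray(c,u,v,z).round(0))
im=cv2.cvtColor(c['image'],cv2.COLOR_RGB2BGR)
a=cv2.resize(im[160:270,200:380],None,fx=4.4,fy=4.4,interpolation=cv2.INTER_CUBIC)
cv2.imwrite('pics/crop1.png',a)
E
```

```text
handle [ 483. -137.   25.]
guard [ 513. -136.   16.]
tip [ 605. -118.    1.]
jar [ 660. -247.   60.]
oil [649. 248.   0.]
wt [334. 207.   0.]
mk1 [396.  66.   7.]
mk2 [371. -52.   7.]
rollL [599. 178.  55.]
capN [604.  78. 100.]
capF [589. 169. 100.]
ring [ 698. -152.   -0.]
disc [318. 106.   5.]
```

View pics/crop1.png

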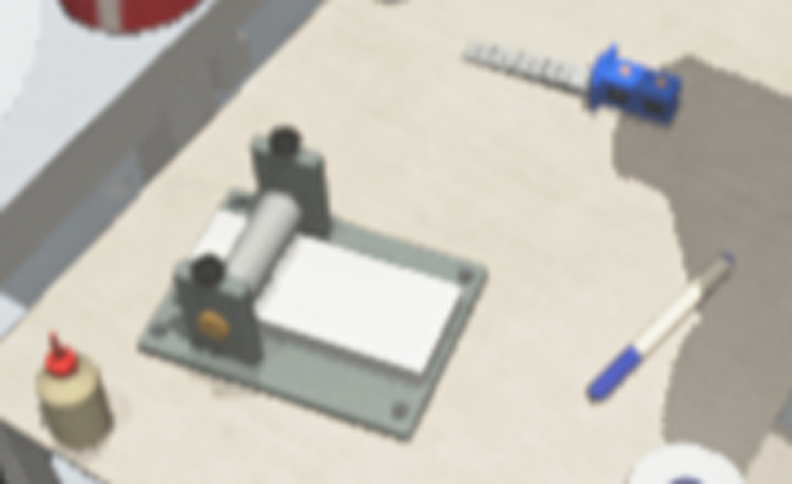

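```bash
python3 -m inch '34 -23 0 0 0 0;34 -23 0 0 0 0;34 -23 0 0 0 0;34 -23 0 0 0 0;34 -23 0 0 0 0;34 -23 0 0 0 0;34 -23 0 0 0 0;34 -23 0 0 0 0;34 -23 0 0 0 0;34 -23 0 0 0 0' 1; python3 - <<'E'
from h import *
import pickle
c=d=cap('wrist','w1.png');pickle.dump(d,open('w1.pkl','wb'))
d=pickle.load(open('d0.pkl','rb'))['scene']
P=lambda x,y:(200+x/4.4,160+y/4.4)
for n,x,y,z in [('capN',285,141,101),('capF',208,269,101),('bN',466,287,30),('bF',425,374,30),('baseN',485,268,12),('baseF',408,438,12),('baseFF',140,348,12)]:
    print(n,ray(d,*P(x,y),z).round(1))
print(ctrl.sense()['eef_pos'],ctrl.sense()['ee_rot'])
E
```

```text
time_s: 0.98
eef_pos: [409.3, -187.3, 200.5]
ee_rot: [0.0, 0.99, 0.14, 0.0]
force: [0.6, -1.1, -0.0]
grip_width: 1.0
grip_force: 0.0
capN [612.4  72.1 101. ]
capF [593.7 169.7 101. ]
bN [491.8  63.   30. ]
bF [478.9 127.5  30. ]
baseN [496.4  34.4  12. ]
baseF [469.9 160.   12. ]
baseFF [641.1 194.2  12. ]
[ 412.53870101 -182.16837571  200.4617153 ] [-9.41371684e-04  9.89795051e-01  1.42491452e-01  1.02798496e-03]
```

View pics/w1.png

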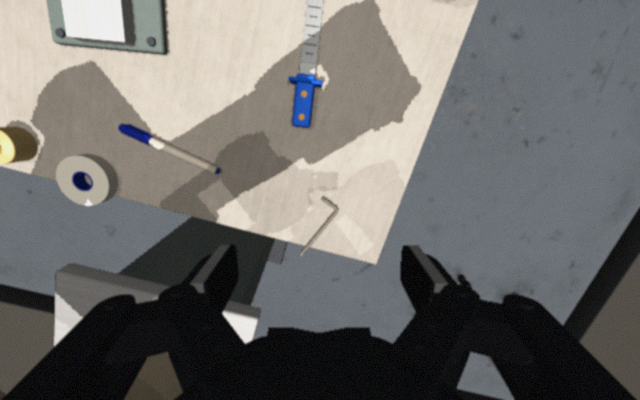

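The wrist view shows the gauge handle at about (303,100) with its guard at (306,80) and the blade running up past (313,0). The stand's apron corner is at the top left.

```bash
cat > g.py <<'E'
from h import *
def gauge(c,zb=0,box=None):
    hsv=cv2.cvtColor(c['image'],cv2.COLOR_RGB2HSV)
    m=cv2.inRange(hsv,(100,120,40),(130,255,255))
    n,l,st,ce=cv2.connectedComponentsWithStats(m)
    i=[k for k in range(1,n) if st[k,4]>300]
    for k in i:
        pts=np.argwhere(l==k)[:,::-1].astype(float)
        W=np.array([ray(c,u,v,zb+30)[:2] for u,v in pts])
        (cx,cy),(w,h),a=cv2.minAreaRect(W.astype(np.float32))
        C=W-W.mean(0);e=np.linalg.eigh(C.T@C)[1][:,1];e*=np.sign(e[0]);s=C@e
        core=W[(s<np.percentile(s,60))];q=cv2.fitLine(core.astype(np.float32),cv2.DIST_L2,0,.01,.01).ravel()
        print(st[k],'rect',cx,cy,w,h,a,'mean',W.mean(0),'pca',np.degrees(np.arctan2(e[1],e[0])),'core',core.mean(0),'ext',s.min(),s.max(),np.degrees(np.arctan2(q[1],q[0])))
if __name__=='__main__':
    import pickle
    c=pickle.load(open('w1.pkl','rb'));np.set_printoptions(precision=1,suppress=True)
    gauge(c)
    for p in [(306,66,11),(316,2,8),(311,34,9.5)]: print(ray(c,*p))
E
python3 g.py
```

```text
[289  74  33  54 944] rect 491.6670837402344 -147.32322692871094 58.961002349853516 36.95433807373047 15.99722671508789 mean [ 494.5 -144.4] pca 8.36523306090776 core [ 482.7 -146.1] ext -32.4662024302787 26.06195533794787 8.800409
[ 531.2 -136.5   11. ]
[ 599.3 -129.7    8. ]
[ 566.1 -133.     9.5]
```

```bash
python3 -m inch '15.6 -3 10 0 0 0;15.6 -3 10 0 0 0;15.6 -3 10 0 0 0;15.6 -3 10 0 0 0;15.6 -3 10 0 0 0;0 0 8 0 0 .33;0 0 8 0 0 .33;0 0 8 0 0 .33;0 0 8 0 0 .33;0 0 8 0 0 0' 0.6; python3 - <<'E'
from g import *
np.set_printoptions(precision=1,suppress=True)
c=cap('wrist','w2.png');import pickle;pickle.dump(c,open('w2.pkl','wb'))
gauge(c);print(ctrl.sense()['eef_pos'],ctrl.sense()['ee_rot'].round(4))
E
```

```text
time_s: 1.87
eef_pos: [479.1, -153.2, 109.8]
ee_rot: [-0.0, 0.997, 0.071, -0.0]
force: [-0.1, 0.1, 0.4]
grip_width: 0.598
grip_force: 0.0
[ 290  149   42   62 1392] rect 492.81829833984375 -143.6727752685547 58.63555908203125 37.726844787597656 8.02086067199707 mean [ 496.6 -143.7] pca 8.603326113717793 core [ 485.  -145.5] ext -33.137830621019816 25.651582096287807 7.8892455
[ 98 230  40  19 447] rect 407.4468688964844 40.343658447265625 37.6544303894043 14.696887969970703 79.51475524902344 mean [407.1  40.1] pca 84.2031232676114 core [406.3  33.3] ext -18.91354730492299 19.17716706532975 81.26775
[ 55 292  23  18 311] rect 324.8203430175781 100.22522735595703 21.428604125976562 23.405920028686523 8.035271644592285 mean [324.9 100. ] pca 73.97033942454416 core [323.7  96.1] ext -11.711306185651058 11.638220129156625 -15.705125
[ 478.4 -152.8  108.3] [-0.   1.   0.1 -0. ]
```

View pics/w2.png

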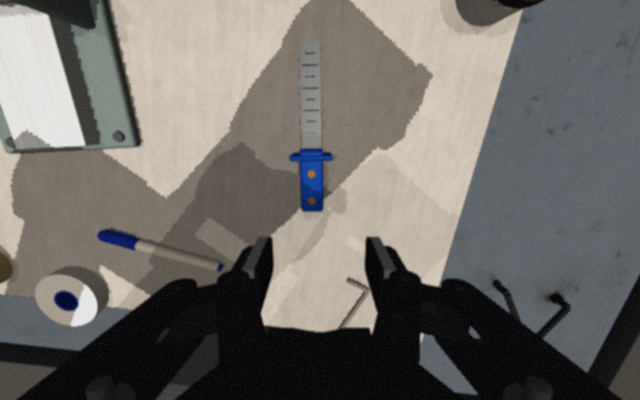

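The wrist view shows the gauge upright in the image, blade from (310,45) to (311,150) and handle at (312,185). It is aligned with the tool but offset about 7 mm sideways.

```bash
python3 -m inch '3.2 -3.6 10 0 0 0;3.2 -3.6 12 0 0 0;0 0 13 0 0 0;0 0 13 0 0 0;0 0 13 0 0 0;0 0 13 0 0 0;0 0 12 0 0 0;0 0 10 0 0 0;0 0 6 0 0 0;0 0 2 0 0 0' 0.6; python3 -m inch '0 0 0 0 0 0;0 0 0 0 0 0;0 0 0 0 0 0;0 0 0 0 0 0;0 0 0 0 0 0;0 0 0 0 0 0;0 0 0 0 0 0;0 0 0 0 0 0;0 0 0 0 0 0;0 0 0 0 0 0' 0 60
```

```text
time_s: 2.75
eef_pos: [484.2, -144.9, 5.5]
ee_rot: [-0.0, 0.997, 0.071, -0.001]
force: [0.2, 0.1, 0.1]
grip_width: 0.596
grip_force: 0.0
time_s: 3.58
eef_pos: [484.5, -145.2, 6.4]
ee_rot: [-0.0, 0.997, 0.071, -0.0]
force: [0.7, 0.2, 0.7]
grip_width: 0.0
grip_force: 0.0
```

```bash
python3 - <<'E'
from g import *
np.set_printoptions(precision=1,suppress=True)
c=cap('wrist','w3.png');gauge(c);print(proj(c,ctrl.sense()['eef_pos']))
s=cap('side','s3.png');u,v=proj(s,[500,-140,30])[0].astype(int);print(u,v)
cv2.imwrite('pics/s3c.png',cv2.resize(cv2.imread('pics/s3.png')[v-40:v+40,u-60:u+60],None,fx=3.3,fy=3.3))
a=cv2.imread('pics/w3.png')[:,100:520];b=cv2.imread('pics/s3c.png');o=np.zeros((400,420+b.shape[1],3),np.uint8);o[:,:420]=a;o[:b.shape[0],420:]=b
cv2.imwrite('pics/m3.png',o[:, :800])
E
```

```text
[ 284  177   70   67 2548] rect 504.3426208496094 -142.29974365234375 40.11784362792969 39.12259292602539 8.086726188659668 mean [ 509.  -141.7] pca 9.200280537460243 core [ 502.7 -142.7] ext -24.98080915480442 15.455531076976818 10.120775
[   0  291   65   30 1202] rect 415.6467590332031 30.687698364257812 39.10393524169922 18.79798698425293 80.51351165771484 mean [415.7  31.7] pca -89.54291558208227 core [415.9  38.3] ext -19.505941919743492 21.422654082104827 -81.50446
[[318.6 227.8]]
334 188
```

View pics/m3.png

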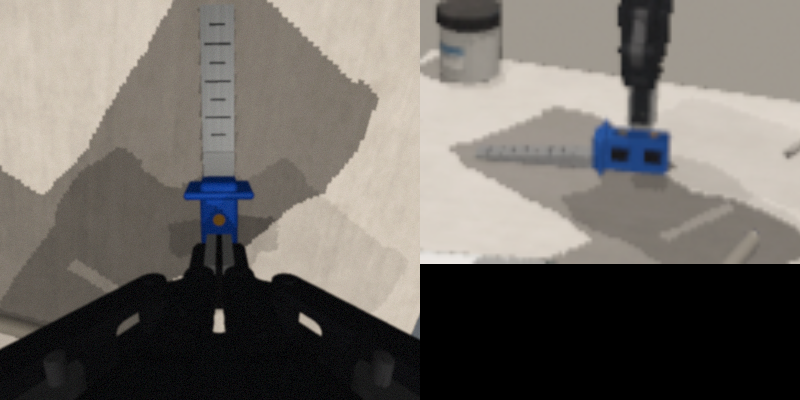

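The fingers look shut above or behind the handle, ending at its top edge near (645,125) in the mosaic, although the TCP reads z = 6. I'll compare the projected TCP with the image.

```bash
python3 - <<'E'
from g import *
np.set_printoptions(precision=1,suppress=True)
st=ctrl.sense();p=st['eef_pos'];print(p,st['joints'],st['grip_width'],st['grip_force'],st['force'])
s=cap('side');c=cap('scene');im=[]
for k in (s,c):
    P=proj(k,[p,p+[0,0,30],p+[0,0,54]]);print(P)
    b=cv2.cvtColor(k['image'],cv2.COLOR_RGB2BGR);u,v=P[0].astype(int)
    b=cv2.resize(b[v-45:v+25,u-45:u+35],None,fx=5,fy=5,interpolation=cv2.INTER_CUBIC)
    for q in P: cv2.circle(b,tuple(((q-[u-45,v-45])*5).astype(int).tolist()),3,(0,0,255),1)
    im.append(b)
cv2.imwrite('pics/m4.png',np.hstack(im))
E
```

```text
[ 484.5 -145.2    6.4] [-0.5  0.5  1.8 -0.   0.9  0.9] -0.0016158062574091303 0.0 [-0.  -0.4 -1.1]
[[339.9 196.3]
 [340.4 186. ]
 [340.7 177.7]]
[[345.6 182.1]
 [346.3 175.4]
 [346.9 169.8]]
```

View pics/m4.png

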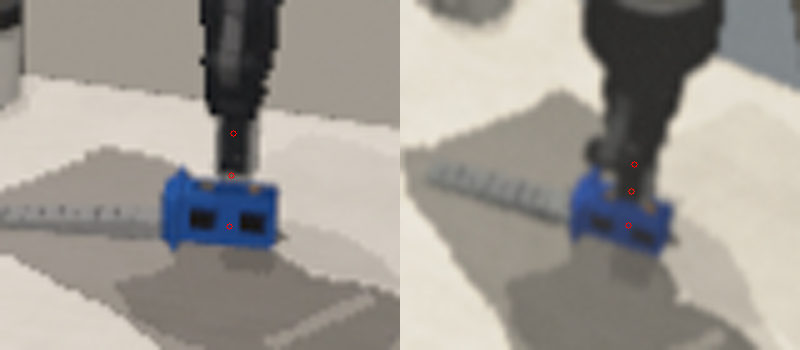

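```bash
python3 - <<'E'
from g import *
import pickle
np.set_printoptions(precision=1,suppress=True)
d=pickle.load(open('d0.pkl','rb'))
p=np.array([145.5,-504.3,200])
for n,(u0,u1,v0,v1) in {'side':(470,530,20,130),'scene':(510,560,45,120)}.items():
    g=d[n]['image'].max(2)[v0:v1,u0:u1]<60
    vs,us=np.nonzero(g);k=vs.argsort()[-6:]
    print(n,proj(d[n],[p,p+[0,0,13],p+[0,0,25],p+[0,0,40]]).tolist(),[(us[i]+u0,vs[i]+v0) for i in k])
E
```

```text
side [[489.2245669465991, 99.84247345581815], [490.0459346483286, 95.39148935065384], [490.81044960581437, 91.2485897494592], [491.7747526796395, 86.02304016293581]] [(np.int64(496), np.int64(86)), (np.int64(497), np.int64(86)), (np.int64(498), np.int64(86)), (np.int64(499), np.int64(86)), (np.int64(500), np.int64(86)), (np.int64(501), np.int64(86))]
scene [[517.2520559326078, 103.84338233030337], [519.1888401730827, 100.05678341917287], [521.0095191916448, 96.49718135037702], [523.3310741021926, 91.95831888304569]] [(np.int64(527), np.int64(100)), (np.int64(528), np.int64(100)), (np.int64(529), np.int64(100)), (np.int64(526), np.int64(101)), (np.int64(527), np.int64(101)), (np.int64(528), np.int64(101))]
```

```bash
python3 - <<'E'
from g import *
import pickle
np.set_printoptions(precision=1,suppress=True)
d=pickle.load(open('d0.pkl','rb'))
p=np.array([145.5,-504.3,200]);y=np.array([.277,-.96,0])
for n in('side','scene'):
  for s in(48,-48):
    print(n,s,proj(d[n],[p+s*y+[0,0,h] for h in(0,13,26,40)]).round(0).tolist())
E
```

```text
side 48 [[485.0, 95.0], [485.0, 91.0], [486.0, 86.0], [487.0, 82.0]]
side -48 [[494.0, 105.0], [495.0, 100.0], [496.0, 96.0], [497.0, 91.0]]
scene 48 [[517.0, 94.0], [518.0, 90.0], [520.0, 86.0], [522.0, 82.0]]
scene -48 [[518.0, 114.0], [520.0, 111.0], [522.0, 107.0], [524.0, 103.0]]
```

```bash
python3 -m inch '0 0 -1 0 0 0;0 0 0 0 0 0;0 0 0 0 0 0;0 0 0 0 0 0;0 0 0 0 0 0;0 0 3 0 0 0;0 0 4 0 0 0;0 0 4 0 0 0;0 0 4 0 0 0;0 0 3 0 0 0' 0.6 60;  python3 - <<'E'
from g import *
np.set_printoptions(precision=1,suppress=True)
st=ctrl.sense();p=st['eef_pos'];print(p,st['force'])
s=cap('side');c=cap('wrist');gauge(c)
k=s;P=proj(k,[p,p+[0,0,30]]);u,v=P[0].astype(int)
b=cv2.cvtColor(k['image'],cv2.COLOR_RGB2BGR)
b=cv2.resize(b[v-45:v+25,u-45:u+35],None,fx=5,fy=5,interpolation=cv2.INTER_CUBIC)
w=cv2.cvtColor(c['image'],cv2.COLOR_RGB2BGR)[50:400,130:530]
cv2.imwrite('pics/m5.png',np.hstack([b,w]))
E
```

```text
time_s: 4.62
eef_pos: [484.3, -145.0, -11.3]
ee_rot: [-0.0, 0.997, 0.071, -0.0]
force: [0.0, -0.7, -0.2]
grip_width: 0.601
grip_force: 0.0
[ 484.3 -145.   -11.3] [ 0.  -0.7 -0.2]
[ 280  182   79  110 4679] rect 494.5852966308594 -144.72117614746094 61.932777404785156 39.25930404663086 11.180609703063965 mean [ 499.7 -143.1] pca 8.563934170379712 core [ 488.1 -144.9] ext -36.246406249770445 25.717327738406237 8.415562
[  0 307  43  33 886] rect 416.84637451171875 19.592485427856445 23.014026641845703 19.48666000366211 79.8915786743164 mean [417.8  21.9] pca -57.332799188929435 core [415.6  25.2] ext -13.676105738334229 14.859273938488572 25.77358
```

View pics/m5.png

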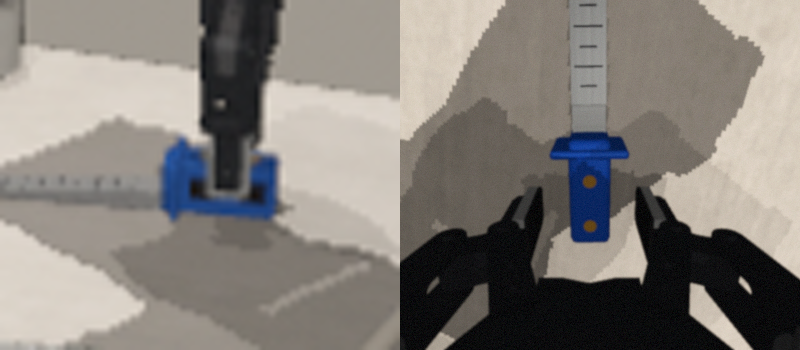

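The fingers now straddle the handle, at (535,200) and (645,200) with the handle at (590,190). The real fingertips are about 25 mm higher than reported, so I'll go down 7 mm more and close.

```bash
python3 -m inch '0 0 2 0 0 0;0 0 2 0 0 0;0 0 2 0 0 0;0 0 1 0 0 0;0 0 0 0 0 0;0 0 0 0 0 0;0 0 0 0 0 0;0 0 0 0 0 0;0 0 0 0 0 0;0 0 0 0 0 0' 0.6; python3 -m inch '0 0 0 0 0 0;0 0 0 0 0 0;0 0 0 0 0 0;0 0 0 0 0 0;0 0 0 0 0 0;0 0 0 0 0 0;0 0 0 0 0 0;0 0 0 0 0 0;0 0 0 0 0 0;0 0 0 0 0 0' 0 60
```

```text
time_s: 5.55
eef_pos: [484.5, -145.2, -17.6]
ee_rot: [0.0, 0.997, 0.071, 0.0]
force: [-0.1, -0.6, -0.2]
grip_width: 0.599
grip_force: 0.0
time_s: 6.38
eef_pos: [484.7, -145.3, -17.3]
ee_rot: [0.0, 0.997, 0.071, 0.0]
force: [-1.1, 0.7, 5.3]
grip_width: 0.24
grip_force: 59.4
```

```bash
python3 -m inch '0 0 -6 0 0 0;0 0 -14 0 0 0;0 0 -15 0 0 0;0 0 -15 0 0 0;0 0 -10 0 0 0;0 -14 0 0 0 0;0 -24 0 0 0 0;0 -24 0 0 0 0;0 -24 0 0 0 0;0 -24 0 0 0 0'; python3 -m inch '-2 -24 0 0 0 0;-2 -24 0 0 0 0;-2 -24 0 0 0 0;-2 -24 0 0 0 0;-2 -20 0 0 0 0;-1 -11 0 0 0 0;0 0 0 0 0 -.13;0 0 0 0 0 -.2;0 0 0 0 0 -.2;0 0 0 0 0 0'
python3 - <<'E'
from g import *
import pickle
np.set_printoptions(precision=1,suppress=True)
st=ctrl.sense();p=st['eef_pos'];print(p,st['ee_rot'],st['force'])
c=cap('wrist','w6.png');pickle.dump(c,open('w6.pkl','wb'))
E
```

```text
time_s: 7.22
eef_pos: [467.8, -34.4, 41.7]
ee_rot: [-0.0, 0.997, 0.071, -0.001]
force: [-0.1, -0.2, -0.4]
grip_width: 0.24
grip_force: 58.8
time_s: 8.05
eef_pos: [440.2, 87.1, 42.3]
ee_rot: [0.0, 0.995, 0.099, -0.0]
force: [-0.6, 0.5, -0.9]
grip_width: 0.244
grip_force: 58.8
[440.2  87.1  42.3] [ 0.   1.   0.1 -0. ] [-0.6  0.5 -0.9]
```

View pics/w6.png

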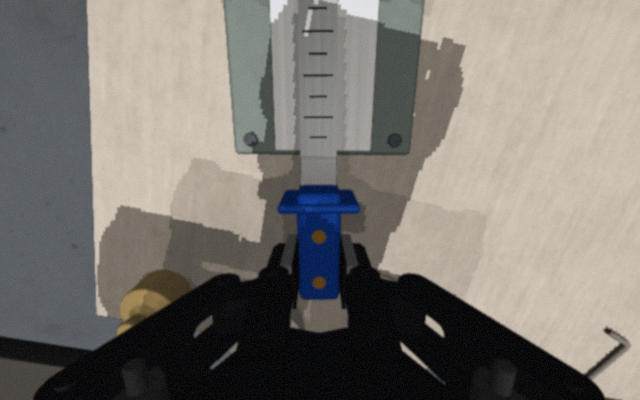

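The wrist view shows the gauge held straight over the apron. The blade centre is at column 318, the base front corners are at (237,153) and (410,153), and the bed edges are at columns 272 and 378.

```bash
python3 - <<'E'
from g import *
import pickle
np.set_printoptions(precision=1,suppress=True)
c=pickle.load(open('w6.pkl','rb'))
a,b=ray(c,236.5,154,12),ray(c,411,154,12);f,g=ray(c,272,110,30),ray(c,378,110,30)
l,r=ray(c,224,1,12),ray(c,424,1,12)
print(a,b,l,r,'yaw',np.degrees(np.arctan2(a[0]-b[0],b[1]-a[1])),[np.degrees(np.arctan2(*(x-y)[1::-1])) for x,y in((l,a),(r,b))])
m=(a+b)/2;bm=(f+g)/2;print('base mid',m,'bed mid',bm,np.linalg.norm(a-b),np.linalg.norm(f-g))
gz=59
h1,h2=ray(c,319,237,gz+30),ray(c,319,283,gz+30);t=ray(c,318,60,gz+8);print('handle',h1,h2,'blade',t,np.degrees(np.arctan2(*(t-h2)[1::-1])))
gu=ray(c,319,196,gz+32);print('guard',gu)
ps=np.radians(11.3);X=np.array([np.cos(ps),np.sin(ps),0]);Y=np.array([-X[1],X[0],0])
n=m+125*X
for k,q in dict(h1=h1,h2=h2,t=t,gu=gu,bm=bm,tcp=np.array([440.2,87.1,42])).items(): print(k,(q-n)@X,(q-n)@Y)
E
```

```text
[473.4 155.4  12. ] [498.6  29.3  12. ] [568.6 174.2  12. ] [593.6  49.2  12. ] yaw -168.70150089405655 [np.float64(11.17272572878513), np.float64(11.834539205649609)]
base mid [486.   92.4  12. ] bed mid [515.9  98.   30. ] 128.59540760956105 68.16638469790982
handle [454.3  89.7  89. ] [428.3  84.5  89. ] blade [537.1 106.7  67. ] 11.559406834953803
guard [475.8  94.   91. ]
h1 -156.6771610847597 3.573323957959147
h2 -183.11170282585186 3.564801021669272
t -72.09821480998511 4.067418397281795
gu -134.73442032897358 3.582621634113714
bm -94.57146704971017 -0.3299430112353896
tcp -170.9627528709762 3.8076363464895735
```

```bash
python3 -m inch '0 1.7 3 0 0 0;0 2 4 0 0 0;0 0 4 0 0 0;0 0 4 0 0 0;0 0 4 0 0 0;0 0 3 0 0 0;0 0 2 0 0 0;0 0 1 0 0 0;0 0 1 0 0 0;0 0 0 0 0 0'; python3 -m inch '0 0 .5 0 0 0;0 0 .5 0 0 0;0 0 .5 0 0 0;0 0 .5 0 0 0;0 0 0 0 0 0;0 0 0 0 0 0;0 0 0 0 0 0;0 0 0 0 0 0;0 0 0 0 0 0;0 0 0 0 0 0'
```

```text
time_s: 8.93
eef_pos: [440.7, 84.3, 16.3]
ee_rot: [-0.0, 0.995, 0.099, -0.0]
force: [0.6, 0.2, -0.6]
grip_width: 0.24
grip_force: 58.8
time_s: 9.77
eef_pos: [440.7, 84.2, 14.4]
ee_rot: [0.0, 0.995, 0.099, 0.0]
force: [-0.7, 1.1, -0.7]
grip_width: 0.241
grip_force: 58.8
```

```bash
python3 -m inch '0 0 .3 0 0 0;0 0 .3 0 0 0;0 0 .3 0 0 0;0 0 .3 0 0 0;0 0 0 0 0 0;0 0 0 0 0 0;0 0 0 0 0 0;0 0 0 0 0 0;0 0 0 0 0 0;0 0 0 0 0 0'; python3 -m inch '0 0 .2 0 0 0;0 0 .2 0 0 0;0 0 .2 0 0 0;0 0 .2 0 0 0;0 0 0 0 0 0;0 0 0 0 0 0;0 0 0 0 0 0;0 0 0 0 0 0;0 0 0 0 0 0;0 0 0 0 0 0'
```

```text
time_s: 10.6
eef_pos: [440.7, 84.2, 13.2]
ee_rot: [0.0, 0.995, 0.099, 0.0]
force: [0.1, 0.6, -0.8]
grip_width: 0.239
grip_force: 58.8
time_s: 11.43
eef_pos: [440.6, 84.2, 12.4]
ee_rot: [0.0, 0.995, 0.099, -0.0]
force: [-2.7, -0.4, 3.1]
grip_width: 0.24
grip_force: 59.2
```

```bash
python3 -m inch '3 0 -.2 0 0 0;6 0 0 0 0 0;7 0 0 0 0 0;7 0 0 0 0 0;7 0 0 0 0 0;6 0 0 0 0 0;4 0 0 0 0 0;2 0 0 0 0 0;0 0 0 0 0 0;0 0 0 0 0 0'
python3 - <<'E'
from g import *
import pickle
c=cap('wrist','w7.png')
E
```

```text
time_s: 12.27
eef_pos: [482.6, 92.6, 12.6]
ee_rot: [-0.0, 0.995, 0.099, 0.001]
force: [0.4, 0.6, 1.6]
grip_width: 0.244
grip_force: 59.3
```

View pics/w7.png

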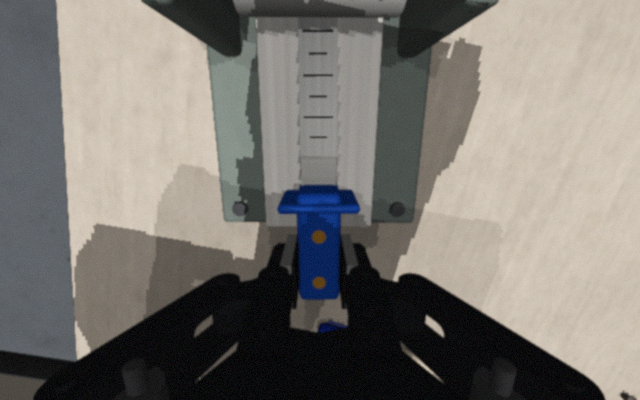

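The wrist view shows the blade entering under the roller, centred: blade columns 301–338 between bed edges at 258 and 383.

```bash
python3 -m inch '1 0 0 0 0 0;1 0 0 0 0 0;1 0 0 0 0 0;1 0 0 0 0 0;1 0 0 0 0 0;1 0 0 0 0 0;1 0 0 0 0 0;1 0 0 0 0 0;0 0 0 0 0 0;0 0 0 0 0 0'; python3 -m inch '.7 0 0 0 0 0;.7 0 0 0 0 0;.7 0 0 0 0 0;.7 0 0 0 0 0;.7 0 0 0 0 0;.7 0 0 0 0 0;0 0 0 0 0 0;0 0 0 0 0 0;0 0 0 0 0 0;0 0 0 0 0 0'
```

```text
time_s: 13.15
eef_pos: [489.4, 94.0, 12.6]
ee_rot: [0.0, 0.995, 0.099, -0.0]
force: [-3.9, -0.2, 4.4]
grip_width: 0.241
grip_force: 59.6
time_s: 13.98
eef_pos: [493.5, 94.9, 12.7]
ee_rot: [0.0, 0.995, 0.099, -0.0]
force: [-3.0, -0.5, 5.5]
grip_width: 0.24
grip_force: 59.7
```

```bash
python3 -m inch '.6 0 -.1 0 0 0;.6 0 -.1 0 0 0;.6 0 -.1 0 0 0;.6 0 0 0 0 0;.6 0 0 0 0 0;0 0 0 0 0 0;0 0 0 0 0 0;0 0 0 0 0 0;0 0 0 0 0 0;0 0 0 0 0 0'; python3 -m inch '.5 0 0 0 0 0;.5 0 0 0 0 0;.5 0 0 0 0 0;.5 0 0 0 0 0;.5 0 0 0 0 0;.5 0 0 0 0 0;0 0 0 0 0 0;0 0 0 0 0 0;0 0 0 0 0 0;0 0 0 0 0 0'
```

```text
time_s: 14.82
eef_pos: [496.7, 95.5, 12.9]
ee_rot: [-0.0, 0.995, 0.099, -0.0]
force: [0.4, 0.1, -1.3]
grip_width: 0.238
grip_force: 58.9
time_s: 15.65
eef_pos: [499.7, 96.1, 12.9]
ee_rot: [-0.0, 0.995, 0.099, 0.0]
force: [-0.7, -0.4, -1.3]
grip_width: 0.241
grip_force: 58.9
```

```bash
cat > ok.py <<'E'
import sys
from rig import ctrl
f=ctrl.sense()['force'];p=ctrl.sense()['eef_pos'];print(f.round(1),p.round(1));sys.exit(bool((f[0]**2+f[1]**2)**.5>3))
E
python3 -m inch '.5 0 0 0 0 0;.5 0 0 0 0 0;.5 0 0 0 0 0;.5 0 0 0 0 0;.5 0 0 0 0 0;0 0 0 0 0 0;0 0 0 0 0 0;0 0 0 0 0 0;0 0 0 0 0 0;0 0 0 0 0 0' >/dev/null; python3 ok.py && python3 -m inch '.5 0 0 0 0 0;.5 0 0 0 0 0;.5 0 0 0 0 0;.5 0 0 0 0 0;.5 0 0 0 0 0;0 0 0 0 0 0;0 0 0 0 0 0;0 0 0 0 0 0;0 0 0 0 0 0;0 0 0 0 0 0' >/dev/null && python3 ok.py && python3 -m inch '.5 0 0 0 0 0;.5 0 0 0 0 0;.5 0 0 0 0 0;.5 0 0 0 0 0;.5 0 0 0 0 0;0 0 0 0 0 0;0 0 0 0 0 0;0 0 0 0 0 0;0 0 0 0 0 0;0 0 0 0 0 0' > /dev/null && python3 ok.py
```

```text
[-0.2 -0.1 -1.3] [502.2  96.6  12.9]
[ 0.2 -0.1 -0.9] [504.6  97.1  12.9]
[-0.3  0.8 -0.4] [507.   97.6  12.9]
```

```bash
python3 -m inch '.5 0 0 0 0 0;.5 0 0 0 0 0;.5 0 0 0 0 0;.5 0 0 0 0 0;.5 0 0 0 0 0;0 0 0 0 0 0;0 0 0 0 0 0;0 0 0 0 0 0;0 0 0 0 0 0;0 0 0 0 0 0' >/dev/null; python3 ok.py && python3 -m inch '.5 0 0 0 0 0;.5 0 0 0 0 0;.5 0 0 0 0 0;.5 0 0 0 0 0;.5 0 0 0 0 0;0 0 0 0 0 0;0 0 0 0 0 0;0 0 0 0 0 0;0 0 0 0 0 0;0 0 0 0 0 0' >/dev/null && python3 ok.py && python3 -m inch '.5 0 0 0 0 0;.5 0 0 0 0 0;.5 0 0 0 0 0;.5 0 0 0 0 0;.5 0 0 0 0 0;0 0 0 0 0 0;0 0 0 0 0 0;0 0 0 0 0 0;0 0 0 0 0 0;0 0 0 0 0 0' > /dev/null && python3 ok.py && python3 -m inch '.5 0 0 0 0 0;.5 0 0 0 0 0;.5 0 0 0 0 0;.5 0 0 0 0 0;.5 0 0 0 0 0;0 0 0 0 0 0;0 0 0 0 0 0;0 0 0 0 0 0;0 0 0 0 0 0;0 0 0 0 0 0' > /dev/null && python3 ok.py
```

```text
[-3.   0.1 -1. ] [509.3  98.   12.8]
[-13.5  -3.8   6.2] [509.8  98.3  12.6]
```

```bash
python3 -m inch '-.4 0 0 0 0 0;-.4 0 0 0 0 0;-.4 0 -.2 0 0 0;0 0 0 0 0 0;0 0 0 0 0 0;0 0 0 0 0 0;0 0 0 0 0 0;0 0 0 0 0 0;0 0 0 0 0 0;0 0 0 0 0 0'
```

```text
time_s: 20.65
eef_pos: [509.9, 98.3, 12.8]
ee_rot: [-0.0, 0.995, 0.099, -0.001]
force: [-5.4, -1.1, -0.9]
grip_width: 0.242
grip_force: 58.8
```

```bash
python3 -m inch '.3 0 0 0 0 0;.3 0 0 0 0 0;0 0 0 0 0 0;0 0 0 0 0 0;0 0 0 0 0 0;0 0 0 0 0 0;0 0 0 0 0 0;0 0 0 0 0 0;0 0 0 0 0 0;0 0 0 0 0 0'; python3 -m inch '0 0 0 0 0 0;0 0 0 0 0 0;0 0 0 0 0 0;0 0 0 0 0 0;0 0 0 0 0 0;0 0 0 0 0 0;0 0 0 0 0 0;0 0 0 0 0 0;0 0 0 0 0 0;0 0 0 0 0 0' .55; python3 - <<'E'
from g import *
c=cap('wrist','w8.png');gauge(c,30)
E
```

```text
time_s: 21.48
eef_pos: [509.9, 98.3, 12.7]
ee_rot: [-0.0, 0.995, 0.099, -0.002]
force: [-9.1, -2.2, 1.3]
grip_width: 0.237
grip_force: 59.1
time_s: 22.32
eef_pos: [511.4, 98.4, 13.1]
ee_rot: [-0.0, 0.995, 0.099, 0.0]
force: [0.3, 0.3, -0.2]
grip_width: 0.554
grip_force: 0.0
[ 278  188   81  113 5036] rect 519.7664794921875 100.35530090332031 62.17021560668945 39.034515380859375 11.271730422973633 mean [525.1100415  101.31963707] pca 11.447962773167026 core [513.51417416  98.93774407] ext -36.5382118196531 25.67820328112733 11.103124
```

View pics/w8.png

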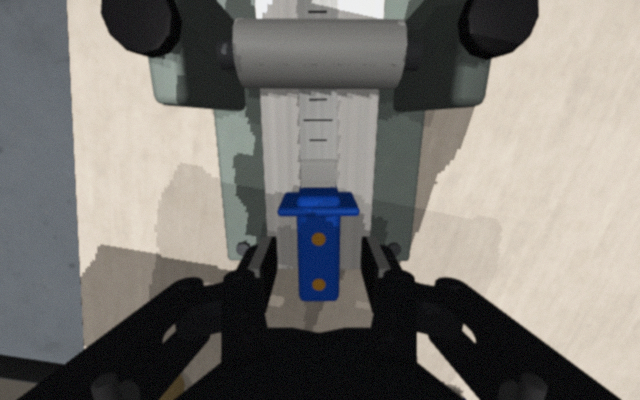

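The gauge sits centred and straight (11.3°, matching the stand), with the fingers open and clear. I'll retreat upward and check.

```bash
python3 -m inch '0 0 -3 0 0 0;0 0 -8 0 0 0;0 0 -12 0 0 0;0 0 -15 0 0 0;0 0 -15 0 0 0;0 0 -15 0 0 0;0 0 -15 0 0 0;0 0 -10 0 0 0;0 0 -5 0 0 0;0 0 0 0 0 0'; python3 - <<'E'
from g import *
c=cap('wrist');gauge(c,30)
b=cap('side')
u,v=proj(b,[560,105,40])[0].astype(int)
i=cv2.cvtColor(b['image'],cv2.COLOR_RGB2BGR)[v-40:v+40,u-50:u+50]
w=cv2.cvtColor(c['image'],cv2.COLOR_RGB2BGR)[:320,140:500]
cv2.imwrite('pics/m9.png',np.hstack([cv2.resize(i,None,fx=4,fy=4,interpolation=cv2.INTER_CUBIC),w]))
E
```

```text
time_s: 23.2
eef_pos: [511.8, 98.4, 112.2]
ee_rot: [0.0, 0.995, 0.099, 0.001]
force: [-0.4, 0.5, -0.1]
grip_width: 0.552
grip_force: 0.0
[ 295  162   47   68 1705] rect 518.685546875 100.28862762451172 59.35457992553711 38.322509765625 11.259748458862305 mean [522.50457545 100.80983628] pca 11.833268382703652 core [510.83986338  98.33278197] ext -33.60864908220291 25.90424027212119 11.491475
[319 284  34  19 377] rect 429.43218994140625 65.43312072753906 33.764808654785156 12.92212963104248 80.15498352050781 mean [429.13912058  65.39897439] pca 78.93134856844496 core [428.03169061  59.10644031] ext -16.877922419453665 16.960906548923468 72.52118
```

View pics/m9.png

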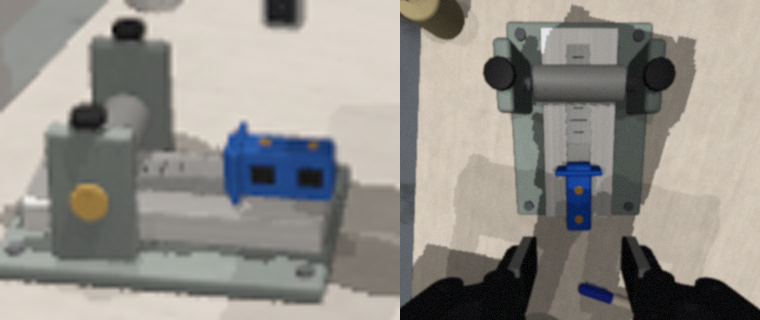

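The gauge lies flat on the bed, centred at column 578 under the roller at row 83, with its tip well beyond the roller. It is clear of the robot.

```bash
python3 -c "
from rig import ctrl
print(ctrl.finish_job())"
```

```text
the job is handed in; nothing more can be done
None
```

The job is handed in (no verdict was returned): the gauge is released, gripped under the roller, flat, straight and centred; final push about 9 N, highest reading about 14 N; bystanders not touched.

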